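# Seat the sample cup in the bench mixer and latch its guard

### The job

The blue-capped sample cup of the bench mixer stands proud of its holder: twist it clockwise, down into the holder, until it bottoms out. Then push the clear sliding guard shut over the cup until its latch clicks home. Do not knock over or shift the small things standing round the mixer.

Things in the scene. Friction and masses are not known exactly. Their poses are not given: they have to be found in the camera images.
- mixer: low white bench mixer, fixed to the table, 150 (x) x 340 (y) x 50 mm high. Origin: centre of its underside, z up; panel on its -x face. The cup holder, an aluminium collar 68 mm across, top 62 mm above the table, is at its x 0, y -65 mm. Two rails along y carry the guard. A dark latch housing, 18 x 20 mm, stands at its x -66, y -128 mm; housing and green-topped pin reach 115 mm above the table.
- cup_grip (a point): point on the axis of the sample cup's round ribbed blue cap, 16 mm below its top and 24 mm above its lower edge, at the height to grip. The cap is 42 mm across and 40 mm tall, axis vertical. Fully home, the cap's top is 104 mm and this point 88 mm above the table.
- cup (a joint): turn of the cup in rad, growing clockwise seen from above: 0 raised (8.4 mm proud), 1.4 bottomed out at its hard stop (white line on the cap at the red mark on the collar, on the mixer's -x side). Starts at 0 to 0.5. It runs on a ramp and sinks 6 mm per rad turned: follow it down. Friction, about 0.15 N m, holds it where it is left; pressing alone, below about 25 N, does not move it.
- guard_push (a point): centre of the flat rear (mixer +y) face of the guard's orange push fin, 126 mm above the table. The fin is 60 mm wide (mixer x), 8 mm thick (mixer y), its top 142.5 mm above the table; below it the guard's rear wall continues flush, 100 mm wide, down to 58 mm. Push it toward mixer -y, for example with the closed fingers pointing down.
- guard (a joint): slide of the guard in m: 0 shut at its stop, 0.15 fully open toward mixer +y; starts at 0.12 to 0.15. A clear hood 110 long (y), 108 wide, roof 107.5 to 111.5 mm above the table, open at its leading (-y) edge, which is at mixer y -0.12 + this value. Friction 1.5 N. A cup over 3.5 mm proud blocks the roof. The last 13 mm push against the sprung latch, up to about 8 N in all; past 7 mm it snaps in.
- latch (a joint): lift of the latch's spring roller (green-topped pin) in m: 0 is down (at rest, or caught behind the guard's striker), about 0.003 while the striker passes under it.
- amber_bottle: orange-brown bottle, 51 mm across, 89 mm tall, loose. Origin at the centre of its underside.
- beaker: small clear beaker, 45 mm across, 57 mm tall, loose. Origin at the centre of its underside.
- weigh_bottle: small clear lidded weighing bottle, 37 mm across, 55 mm tall, loose. Origin at the centre of its underside.
- dropper: small red-capped dropper bottle, 31 mm across, 80 mm tall, loose. Origin at the centre of its underside.
- dish: covered glass culture dish, 60 mm across, 14 mm high, loose. Origin at the centre of its underside.
- red_box: small red card box lying flat, 36 x 52 x 15 mm, loose. Origin at the centre of its underside.

How it is judged (in metres and radians):
On the way, in this order (a step that is already met when the one before it is completed fails the run):
1. the sample cup is twisted down until it bottoms out in its holder (value of joint cup above 1.32 rad), for 0.2 s.
2. the guard is pushed shut and its latch has caught (value of joint cup above 1.32 rad and value of joint guard below 0.003 m and value of joint latch below 0.0012 m), for 0.2 s.
At the end, for the whole second after the job is handed in: The sample cup is bottomed out in its holder (turned to within 0.08 rad, about 0.5 mm, of its stop), and the guard is shut over it within 3 mm of its stop and at rest, with the latch pin back down (within 1.2 mm) (all of step 2 and velocity of joint guard below 0.01 m/s); the robot touches nothing.
It fails at once if one of the small things round the mixer is knocked over or shifted by more than 30 mm (distance of any of amber_bottle, beaker, weigh_bottle, dropper, dish, red_box from where it was at the start of the episode above 0.03 m or angle between any of amber_bottle, beaker, weigh_bottle, dropper, dish, red_box's own z axis and vertical above 0.5 rad).
It also fails if it takes over 48 s, if anything falls off the work surface, if the arm or the gripper's body presses on something with over 40 N, if the wrist force passes 120 N, or if a joint passes its speed limit or range.

### The arm

A 6-joint arm with a two-finger parallel gripper is mounted at the origin on a cart in front of the work surface, level with it; the furniture and walls round the work are solid. World frame = base frame: x ahead of the robot, y to its left, z up, the work surface at z = 0. Lengths are in m, angles in degrees, forces in N, time in s.
With the tool pointing down it reaches from about 0.25 to 0.725 m from the base axis. Payload 9.7 kg.
Tool frame: the origin (TCP) lies midway between the tips of the shut fingers; the grasp point (between the pads) lies 19 mm behind it; z points along the fingers, y is the line along which they close (so a half turn about z gives the same grasp; the last joint's range is limited). The gripper opens to 85 mm and grips with 20 to 120 N. Pads are 22 mm wide; open, the fingers measure 114 mm over their backs; the gripper's body (76 mm by 85 mm) begins 54 mm behind the grasp point. The pads swing forward as they close: fully open they stand 13 mm farther back than shut.
Start: joints at [-68.01, 4.979, 10.078, 95.1, 0, 90], TCP at [0.206, -0.51, 0.231] pointing down, gripper open.
Joint ranges: [-179.16, 179.16], [-48.56, 103.87], [-65.8, 70.77], [-126.05, 130.52], [-82.76, 87.17], [-180, 180]. Speed limits (degrees/s): [127.2, 127.2, 147.25, 180, 180, 180].

### API

Orientations are given as [roll, pitch, yaw] about the fixed x, y, z axes, in that order (R = Rz(yaw) Ry(pitch) Rx(roll)).
In Python, from workcell import bot gives the robot as it stands.
- The arm moves only by the shell command python3 -m crank 'ROWS' [FORCE]. ROWS is JSON, a list of rows, each an object with "gripper": the finger opening in mm, from 0 to 85.4; "travel": the shift along the tool's x, y, z in mm, a list of three; "twist": the turn, a rotation vector about the tool's x, y, z in rad, a list of three. In form: [{"gripper": gripper, "travel": [tx, ty, tz], "twist": [rx, ry, rz]}, ...]. A call has 1 to 12 rows; each row shifts and turns the commanded pose from where the row before left it, along the tool's axes as they then stand; what a row does not reach is not made up. A row lasts 1/8 s, in which the tool goes at most 62.5 mm and 10.7 degrees, less where a joint would pass 70% of its speed; a pose out of reach is approached as far as the arm can. A call is refused whole if a number of a shift passes 62.5 or a number of a turn 0.188, either way. A call with a gripper value outside its range is refused whole. The fingers move at their own pace and stop on an object; FORCE is the grip in N (left out, the last holds). Time passes only in rows, so rows that do not move let the fingers close. It gives the time, the measured TCP pose, the force, the opening and the grip force at its end, in the units of the state.
- bot.get_obs(): the state, without advancing time (a new reading comes with each control period).
- bot.camera(name): name is "side" or "top" or "wrist"; returns the picture (420x560x3 uint8, red, green, blue); there is no depth.
- bot.calibration(name): a dict with "vfov" (degrees; the focal length in pixels is half the picture's height over the tangent of half this angle, whatever the lens; pixels are square), "cx", "cy" (the principal point, pixels), "camera_from_world" (4x4, takes a point from world to camera coordinates). Camera axes: x right, y down, z forward; pixel columns grow to the right and rows downward; lengths in m; the calibration is good to about 2 mm. A picture is of the moment at which its call begins: read the wrist's pose just before it. calibration takes no time and is no camera call; for the wrist camera it gives the pose at the moment of the call.
- bot.job_done(): hands the job in; it is judged then, once.
The state is a dict: "time": time; "q": joint angles; "qd": joint speeds; "joint_efforts": joint torques, N m; "ee_pos": TCP position; "tcp_rot": TCP orientation; "wrist_force": force on the tool from outside, world axes, zero at the start; "torque": the same for the moment, N m; "opening": finger opening in m; "grasp_force": force on a finger pad.
Only numpy, scipy, OpenCV 4.12 (cv2) and the standard library are available. Lean on these libraries where they do the work, as an engineer would, in place of code of your own. Each camera call takes 0.05 s, during which the arm holds its last target. There are 200 camera calls.

## Working session

There is one attempt and no reset: what is moved stays moved. The work goes in short steps, Python scripts to look and compute and a shell command to move; the robot and the scene stay as the last step left them, time stands still between calls to the robot, and variables do not carry over. Pictures are saved under pics/ and viewed, at most 10 in all, crops included, and the job is handed in when it is done.

```bash
mkdir -p pics; ls; python3 - <<'E'
from workcell import bot
import cv2
for n in("top","side"):
    im=bot.camera(n); cv2.imwrite(f"pics/{n}0.png",cv2.resize(im[:,:,::-1],(800,600),interpolation=cv2.INTER_CUBIC))
    c=bot.calibration(n); print(n,c)
o=bot.get_obs();print(o)
E
```

```text
pics
top {'vfov': 45.51851760078236, 'cx': 278.45000156449055, 'cy': 211.93744034446846, 'camera_from_world': array([[-2.85172527e-02, -9.99582049e-01, -4.74282055e-03,
         1.02816742e-02],
       [-9.88923301e-01,  2.89039441e-02, -1.45585946e-01,
         5.49861785e-01],
       [ 1.45662184e-01,  5.38574539e-04, -9.89334240e-01,
         9.30094678e-01],
       [ 0.00000000e+00,  0.00000000e+00,  0.00000000e+00,
         1.00000000e+00]])}
side {'vfov': 52.50742024176934, 'cx': 278.9899952167105, 'cy': 201.91030455238888, 'camera_from_world': array([[-0.99752001,  0.06971697, -0.00966303,  0.54426162],
       [ 0.05356948,  0.66298185, -0.74671639,  0.04035839],
       [-0.04565238, -0.74538219, -0.66507237,  1.04762172],
       [ 0.        ,  0.        ,  0.        ,  1.        ]])}
{'time': 0.1, 'q': array([-6.80093418e+01,  5.00753645e+00,  1.00392431e+01,  9.50971954e+01,
       -6.07617928e-04,  9.00003945e+01]), 'qd': array([ 0.09606989, -0.16924763,  0.10250033, -0.08791769,  0.10429815,
        0.04962932]), 'joint_efforts': array([-2.43284740e-03, -5.21563447e+01,  4.65652013e+01,  1.60607463e-02,
       -9.95236678e-05,  3.74374213e-05]), 'ee_pos': array([ 0.20587764, -0.50981242,  0.23066013]), 'tcp_rot': array([-1.79934511e+02,  6.08068386e-04,  2.19902644e+01]), 'wrist_force': array([0.85130727, 1.03735623, 0.47029791]), 'torque': array([-0.05386626,  0.05116949, -0.02152648]), 'grasp_force': 0.0, 'opening': 0.08525143318596179}
```

View pics/top0.png

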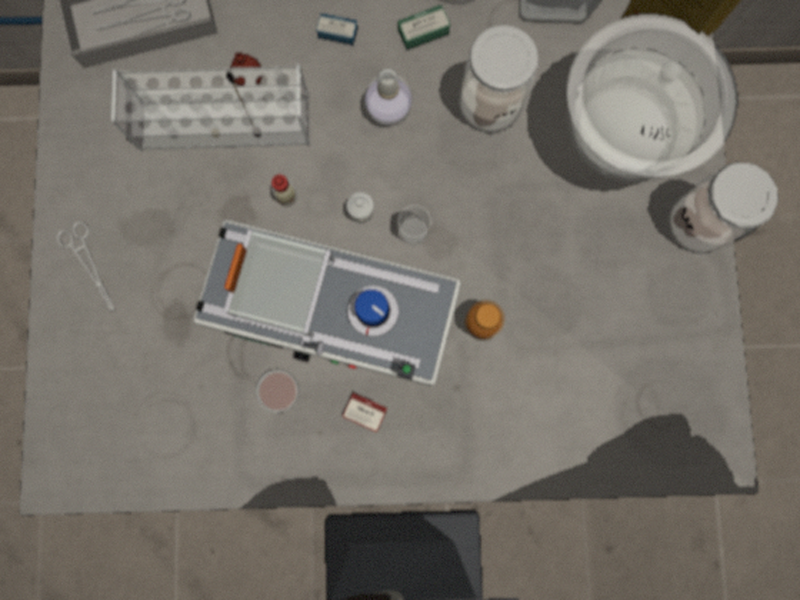

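View pics/side0.png

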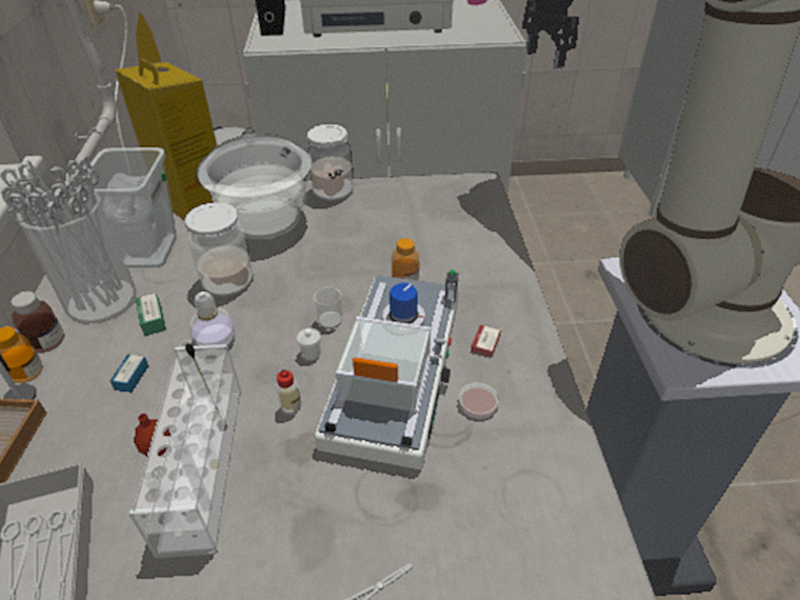

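The top view shows the mixer with corners near (222,222), (459,279), (434,382) and (196,322), and the blue cap at (372,308). The guard is open to the left, with its orange fin at (235,267). I'll enlarge this area to get finer positions.

```bash
python3 - <<'E'
from workcell import bot
import cv2
im=bot.camera("top"); c=im[145:295,130:330,::-1]; cv2.imwrite("pics/c1.png",cv2.resize(c,(800,600),interpolation=cv2.INTER_CUBIC))
im=bot.camera("side"); c=im[185:335,215:365,::-1]; cv2.imwrite("pics/c2.png",cv2.resize(c,(600,600),interpolation=cv2.INTER_CUBIC))
E
```

```text
(no output)
```

View pics/c1.png

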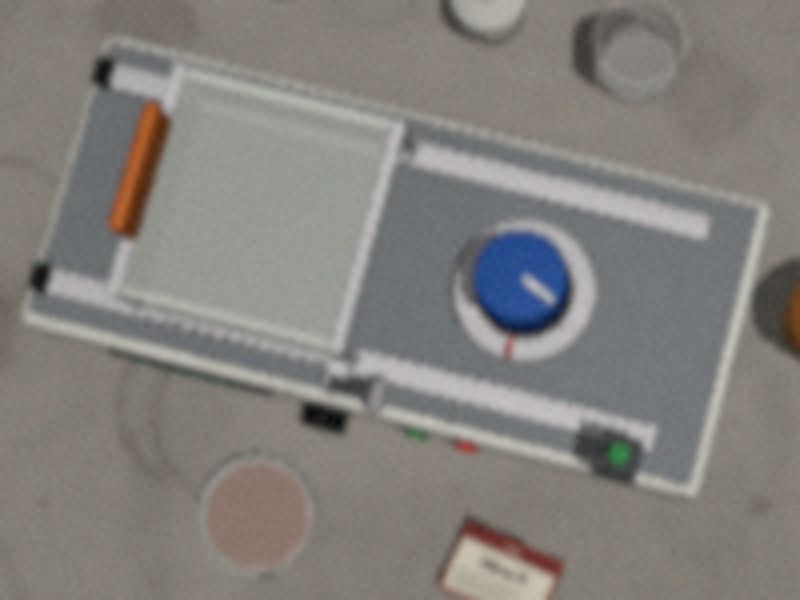

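View pics/c2.png

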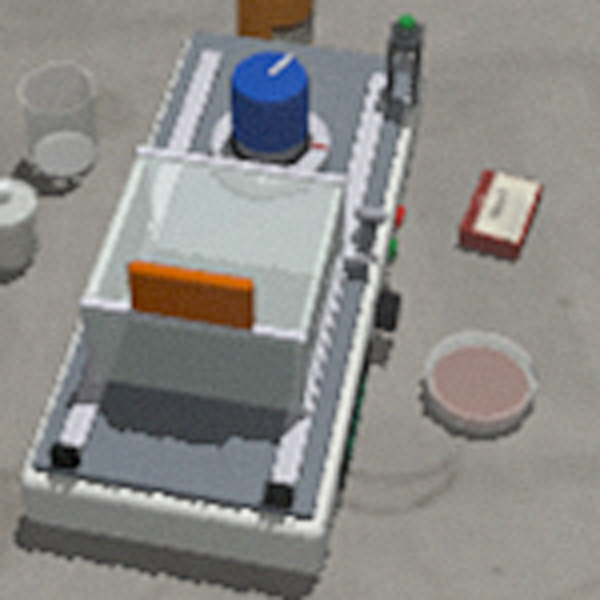

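The crops show the guard open and the cap's white line about 68° short of the red mark. In crop c1 the corners are (108,40), (768,206), (694,495) and (25,318), the cap is at (521,281), the pin at (619,454) and the fin from (150,103) to (120,235). Next I'll fit the poses to these.

```bash
cat >h.py <<'E'
from workcell import bot
import numpy as np
from scipy.optimize import least_squares
def proj(n,P):
    c=bot.calibration(n); T=c["camera_from_world"]; p=np.asarray(P)@T[:3,:3].T+T[:3,3]
    f=210/np.tan(np.radians(c["vfov"]/2)); return p[:,:2]/p[:,2:]*f+[c["cx"],c["cy"]]
def m2w(s,P):
    c,d=np.cos(s[2]),np.sin(s[2]); P=np.asarray(P); return P@np.array([[c,d,0],[-d,c,0],[0,0,1]])+[s[0],s[1],0]
E
python3 - <<'E'
from h import *
raw=lambda U,o:np.array(o)+(np.array(U)+.5)/4-.5
top=raw([(108,40),(768,206),(694,495),(25,318),(521,281),(525,290),(619,454),(138,168)],(130,145))
side=raw([(193,35),(407,20),(270,66),(191,269)],(215,185))
def r(s):
    cz=s[3];g=s[4]
    a=proj("top",m2w(s,[(.075,.17,.05),(.075,-.17,.05),(-.075,-.17,.05),(-.075,.17,.05),(0,-.065,cz),(0,-.065,.062),(-.066,-.128,.115),(0,g,.1425)]))-top
    b=proj("side",m2w(s,[(.075,-.17,.05),(-.066,-.128,.115),(0,-.065,cz),(0,g,.1425)]))-side
    return np.r_[a,b].ravel()
o=least_squares(r,[.4,.05,-.2,.11,.1],loss="soft_l1");s=o.x
print(s,np.degrees(s[2]));print(r(s).reshape(-1,2).round(1))
np.save("s.npy",s)
print("cup",m2w(s,[(0,-.065,s[3])]),"fin",m2w(s,[(0,s[4],.126)]))
E
```

```text
[ 0.55606824  0.09029899 -0.29015489  0.11908906  0.10632648] -16.62465072732481
[[-1.3 -3.9]
 [ 2.2 -1.3]
 [ 1.2  2.1]
 [-3.5  0.1]
 [-0.3 -1.9]
 [-0.   0.2]
 [-0.1  0.1]
 [ 0.3 -0.6]
 [-0.2 -2.9]
 [ 1.2 -1. ]
 [ 1.   0.2]
 [ 1.   0.5]]
cup [[0.5374717  0.02801601 0.11908906]] fin [[0.58648832 0.19218097 0.126     ]]
```

```bash
python3 - <<'E'
from h import *
raw=lambda U,o:np.array(o)+(np.array(U)+.5)/4-.5
top=raw([(108,40),(768,206),(694,495),(25,318),(521,281),(525,290),(619,454),(138,168)],(130,145))
side=raw([(193,35),(407,20),(270,66),(191,269),(26,478),(322,524),(272,142)],(215,185))
def dist(n,p,k):
    c=bot.calibration(n);f=210/np.tan(np.radians(c["vfov"]/2));q=(p-[c["cx"],c["cy"]])/f
    return q*(1+k*(q**2).sum(1,keepdims=True))*f+[c["cx"],c["cy"]]
def r(s):
    cz=s[3];g=s[4];i=s[5];X=.075-i;Y=.17-i
    a=dist("top",proj("top",m2w(s,[(X,Y,.05),(X,-Y,.05),(-X,-Y,.05),(-X,Y,.05),(0,-.065,cz),(0,-.065,.062),(-.066,-.128,.115),(0,g,.1425)])),s[6])-top
    b=dist("side",proj("side",m2w(s,[(X,-Y,.05),(-.066,-.128,.115),(0,-.065,cz),(0,g,.1425),(X,Y,.05),(-X,Y,.05),(0,-.065,.062)])),s[7])-side
    return np.r_[a,b].ravel()
o=least_squares(r,[.55,.09,-.28,.11,.1,0,0,0],x_scale=[.1,.1,.1,.01,.1,.01,.1,.1],loss="soft_l1");s=o.x
print(s.round(4),np.degrees(s[2]));print(r(s).reshape(-1,2).round(1))
np.save("s.npy",s)
print("cup",m2w(s,[(0,-.065,s[3])]),"fin",m2w(s,[(0,s[4],.126)]))
E
```

```text
[ 0.5558  0.0904 -0.2831  0.1191  0.1068  0.0038 -0.072   0.1069] -16.218871571291462
[[ 0.2 -0.7]
 [-0.3 -0.4]
 [ 0.1 -0.8]
 [-0.2 -0.5]
 [-0.3 -2. ]
 [-0.   0.1]
 [ 0.2 -0.2]
 [ 0.3 -0. ]
 [ 0.5 -1.6]
 [ 1.  -1.2]
 [ 0.9  0.2]
 [ 1.4  0.9]
 [ 0.2 -1. ]
 [ 0.2  0.8]
 [ 0.5  0.1]]
cup [[0.53764113 0.02797357 0.11906103]] fin [[0.58563248 0.192958   0.126     ]]
```

```bash
python3 -m crank '[{"gripper":70,"travel":[42,-31,0],"twist":[0,0,0]},{"gripper":70,"travel":[42,-31,0],"twist":[0,0,0]},{"gripper":70,"travel":[42,-31,0],"twist":[0,0,0]},{"gripper":70,"travel":[42,-31,0],"twist":[0,0,0]},{"gripper":70,"travel":[42,-31,0],"twist":[0,0,0]},{"gripper":70,"travel":[42,-31,0],"twist":[0,0,0]},{"gripper":70,"travel":[42,-31,0],"twist":[0,0,0]},{"gripper":70,"travel":[42,-31,0],"twist":[0,0,0]},{"gripper":70,"travel":[42,-31,0],"twist":[0,0,0]},{"gripper":70,"travel":[42,-31,0],"twist":[0,0,0]},{"gripper":70,"travel":[42,-31,0],"twist":[0,0,0]},{"gripper":70,"travel":[42,-31,0],"twist":[0,0,0]}]'
python3 -m crank '[{"gripper":70,"travel":[0,0,0],"twist":[0,0,-0.18]},{"gripper":70,"travel":[0,0,0],"twist":[0,0,-0.18]},{"gripper":70,"travel":[0,0,0],"twist":[0,0,-0.18]},{"gripper":70,"travel":[0,0,0],"twist":[0,0,-0.18]},{"gripper":70,"travel":[0,0,0],"twist":[0,0,-0.18]},{"gripper":70,"travel":[0,0,0],"twist":[0,0,-0.18]},{"gripper":70,"travel":[0,0,0],"twist":[0,0,-0.18]},{"gripper":70,"travel":[0,0,0],"twist":[0,0,-0.18]},{"gripper":70,"travel":[0,0,0],"twist":[0,0,-0.1]},{"gripper":70,"travel":[0,0,0],"twist":[0,0,0]}]'
python3 - <<'E'
from h import *
import cv2
o=bot.get_obs();print(o["q"],o["ee_pos"],o["tcp_rot"],o["opening"])
s=np.load("s.npy");cup=m2w(s,[(0,-.065,.062),(0,-.065,.111)])
print(bot.calibration("wrist"),proj("wrist",cup))
cv2.imwrite("pics/w1.png",bot.camera("wrist")[:,:,::-1])
yaw=np.radians(o["tcp_rot"][2]);d=(cup[0]-o["ee_pos"])*1000
print("tool delta",d@[np.cos(yaw),np.sin(yaw),0],d@[np.sin(yaw),-np.cos(yaw),0])
E
```

```text
time: 1.7
ee_pos: [0.5346, 0.0253, 0.2312]
tcp_rot: [180.0, -0.0, 22.0]
wrist_force: [-0.1, 0.4, 0.7]
opening: 0.0699
grasp_force: 0.0
time: 2.95
ee_pos: [0.5339, 0.0237, 0.2311]
tcp_rot: [-180.0, -0.0, 110.2]
wrist_force: [0.5, 0.3, 0.1]
opening: 0.0697
grasp_force: 0.0
[ 2.53815777e+00  2.84428260e+00  7.80834381e+00  9.49797311e+01
 -6.62099401e-04  7.23560486e+01] [0.53393479 0.02366508 0.23113929] [-1.79984867e+02 -4.11861112e-03  1.10182109e+02] 0.0696878303402681
{'vfov': 65.1675786940634, 'cx': 274.6436564224094, 'cy': 205.77798201054355, 'camera_from_world': array([[ 9.38779729e-01,  3.44517763e-01, -3.61183318e-04,
        -5.10652554e-01],
       [ 3.25949514e-01, -8.87842422e-01,  3.24796471e-01,
        -1.94837147e-01],
       [ 1.11577480e-01, -3.05030070e-01, -9.45783867e-01,
         3.28813458e-01],
       [ 0.00000000e+00,  0.00000000e+00,  0.00000000e+00,
         1.00000000e+00]])} [[278.41232023 180.96165877]
 [279.02563457 195.77951998]]
tool delta 2.765242995564303 4.965226957290068
```

View pics/w1.png

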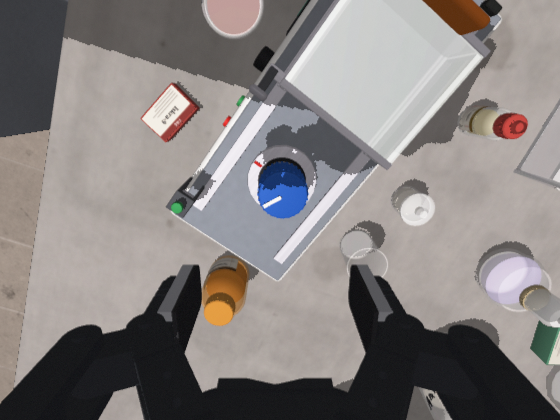

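The wrist view shows the cap top at (283,195) and the collar at (282,180). That is about 3 mm in tool +y from my estimate, so I'll take the mean of the two and descend.

```bash
python3 -m crank '[{"gripper":70,"travel":[2.8,6.5,0],"twist":[0,0,0]},{"gripper":70,"travel":[0,0,40],"twist":[0,0,0]},{"gripper":70,"travel":[0,0,40],"twist":[0,0,0]},{"gripper":70,"travel":[0,0,40],"twist":[0,0,0]},{"gripper":70,"travel":[0,0,25],"twist":[0,0,0]},{"gripper":70,"travel":[0,0,15],"twist":[0,0,0]},{"gripper":70,"travel":[0,0,0],"twist":[0,0,0]},{"gripper":30,"travel":[0,0,0],"twist":[0,0,0]},{"gripper":30,"travel":[0,0,0],"twist":[0,0,0]},{"gripper":30,"travel":[0,0,0],"twist":[0,0,0]},{"gripper":30,"travel":[0,0,0],"twist":[0,0,0]},{"gripper":30,"travel":[0,0,0],"twist":[0,0,0]}]' 50
```

```text
time: 4.5
ee_pos: [0.5394, 0.0284, 0.0729]
tcp_rot: [179.9, 0.0, 110.2]
wrist_force: [-4.1, -0.9, 5.8]
opening: 0.0412
grasp_force: 50.0
```

```bash
python3 -m crank '[{"gripper":30,"travel":[0,0,0.9],"twist":[0,0,0.15]},{"gripper":30,"travel":[0,0,0.9],"twist":[0,0,0.15]},{"gripper":30,"travel":[0,0,0.9],"twist":[0,0,0.15]},{"gripper":30,"travel":[0,0,0.9],"twist":[0,0,0.15]},{"gripper":30,"travel":[0,0,0.9],"twist":[0,0,0.15]},{"gripper":30,"travel":[0,0,0.9],"twist":[0,0,0.15]},{"gripper":30,"travel":[0,0,0.6],"twist":[0,0,0.1]},{"gripper":30,"travel":[0,0,0],"twist":[0,0,0]}]'; python3 -c "
from workcell import bot
o=bot.get_obs();print(o['q'][5],o['torque'],o['wrist_force'])"
```

```text
time: 5.5
ee_pos: [0.5394, 0.0284, 0.0669]
tcp_rot: [179.9, -0.0, 52.8]
wrist_force: [-3.7, -1.4, 6.0]
opening: 0.0411
grasp_force: 50.0
130.20442533995524 [-0.20562824  0.76079059 -0.21162346] [-3.66168373 -1.35973002  6.02664924]
```

Free turning so far, with friction torque at about 0.2 N m. I'll continue to the stop.

```bash
python3 -m crank '[{"gripper":30,"travel":[0,0,0.6],"twist":[0,0,0.1]},{"gripper":30,"travel":[0,0,0.4],"twist":[0,0,0.07]},{"gripper":30,"travel":[0,0,0],"twist":[0,0,0.05]},{"gripper":30,"travel":[0,0,0],"twist":[0,0,0]}]'; python3 -c "
from workcell import bot
o=bot.get_obs();print(o['q'][5],o['torque'],o['wrist_force'])"
```

```text
time: 6.0
ee_pos: [0.5394, 0.0284, 0.0659]
tcp_rot: [179.9, -0.0, 40.4]
wrist_force: [-2.6, -2.2, 5.0]
opening: 0.0409
grasp_force: 50.0
142.65240228179564 [-0.41076594  0.70610033  1.33232987] [-2.56950479 -2.22968133  4.9715769 ]
```

The torque has jumped to 1.3 N m after 1.22 rad, which matches the stop. I'll release, rise and look.

```bash
python3 -m crank '[{"gripper":30,"travel":[0,0,0],"twist":[0,0,0.04]},{"gripper":30,"travel":[0,0,0],"twist":[0,0,0]},{"gripper":30,"travel":[0,0,0],"twist":[0,0,-0.06]},{"gripper":70,"travel":[0,0,0],"twist":[0,0,0]},{"gripper":70,"travel":[0,0,0],"twist":[0,0,0]},{"gripper":70,"travel":[0,0,0],"twist":[0,0,0]},{"gripper":70,"travel":[0,0,-40],"twist":[0,0,0]},{"gripper":70,"travel":[0,0,-50],"twist":[0,0,0]},{"gripper":70,"travel":[0,0,-50],"twist":[0,0,0]},{"gripper":70,"travel":[0,0,0],"twist":[0,0,0]}]'; python3 - <<'E'
from workcell import bot
import cv2
im=bot.camera("wrist")
cv2.imwrite("pics/w2.png",cv2.resize(im[60:300,120:440,::-1],(800,600),interpolation=cv2.INTER_CUBIC))
E
```

```text
time: 7.25
ee_pos: [0.5406, 0.0286, 0.2084]
tcp_rot: [179.8, -0.3, 41.4]
wrist_force: [-0.5, 0.4, -1.0]
opening: 0.0703
grasp_force: 0.0
```

View pics/w2.png

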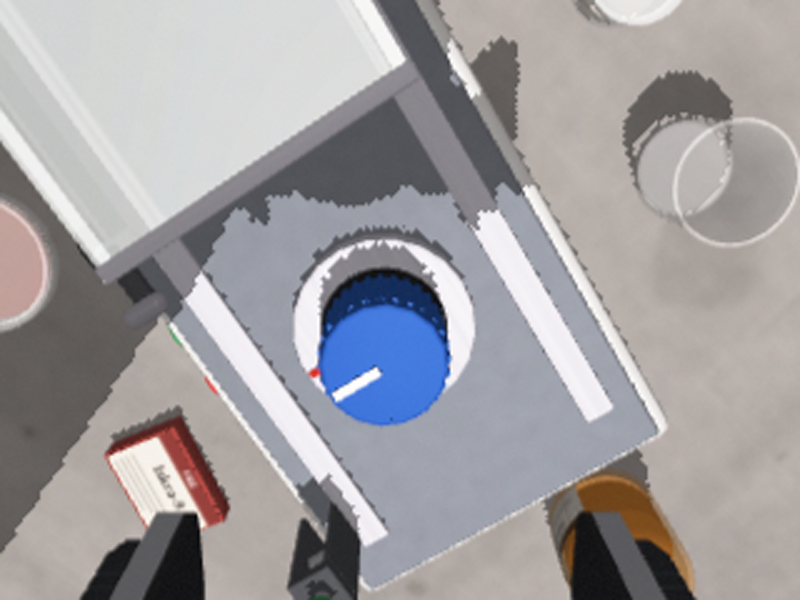

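The white line points at the red mark at (315,373) and is parallel to the guard's edge, so the cup is home. Next I'll turn the tool square to the mixer, shut the fingers and go behind the fin.

```bash
python3 -m crank '[{"gripper":0,"travel":[0,0,0],"twist":[0,0,-0.187]},{"gripper":0,"travel":[0,0,0],"twist":[0,0,-0.187]},{"gripper":0,"travel":[0,0,0],"twist":[0,0,-0.187]},{"gripper":0,"travel":[55,0,0],"twist":[0,0,0]},{"gripper":0,"travel":[55,0,0],"twist":[0,0,0]},{"gripper":0,"travel":[55,0,0],"twist":[0,0,0]},{"gripper":0,"travel":[55,0,0],"twist":[0,0,0]},{"gripper":0,"travel":[0,0,0],"twist":[0,0,0]},{"gripper":0,"travel":[0,0,0],"twist":[0,0,0]}]'; python3 - <<'E'
from h import *
o=bot.get_obs();s=np.load("s.npy");d=o["ee_pos"]-[s[0],s[1],0];c,q=np.cos(s[2]),np.sin(s[2])
print("mixer xy",d@[c,q,0],d@[-q,c,0],o["tcp_rot"],o["q"])
E
```

```text
time: 8.43
ee_pos: [0.6007, 0.2393, 0.2027]
tcp_rot: [-179.9, 0.1, 73.6]
wrist_force: [0.5, -0.4, -0.0]
opening: -0.0001
grasp_force: 0.0
mixer xy 0.0015051774523431433 0.15553055690277875 [-1.79890954e+02  1.04284729e-01  7.36314616e+01] [ 2.17284589e+01  1.84394035e+01  2.25769044e+01  9.42876598e+01
 -1.47875376e-02  1.28097116e+02]
```

```bash
python3 -m crank '[{"gripper":0,"travel":[0,0,40],"twist":[0,0,0]},{"gripper":0,"travel":[0,0,40],"twist":[0,0,0]},{"gripper":0,"travel":[0,0,15],"twist":[0,0,0]},{"gripper":0,"travel":[-10,-1,0],"twist":[0,0,0]},{"gripper":0,"travel":[-10,0,0],"twist":[0,0,0]},{"gripper":0,"travel":[-8,0,0],"twist":[0,0,0]},{"gripper":0,"travel":[-8,0,0],"twist":[0,0,0]},{"gripper":0,"travel":[-8,0,0],"twist":[0,0,0]}]'
python3 -m crank '[{"gripper":0,"travel":[-8,0,0],"twist":[0,0,0]},{"gripper":0,"travel":[-8,0,0],"twist":[0,0,0]},{"gripper":0,"travel":[-8,0,0],"twist":[0,0,0]},{"gripper":0,"travel":[-8,0,0],"twist":[0,0,0]},{"gripper":0,"travel":[-8,0,0],"twist":[0,0,0]},{"gripper":0,"travel":[-8,0,0],"twist":[0,0,0]},{"gripper":0,"travel":[-8,0,0],"twist":[0,0,0]},{"gripper":0,"travel":[-8,0,0],"twist":[0,0,0]},{"gripper":0,"travel":[-8,0,0],"twist":[0,0,0]},{"gripper":0,"travel":[0,0,0],"twist":[0,0,0]}]'
```

```text
time: 9.43
ee_pos: [0.5881, 0.1974, 0.11]
tcp_rot: [179.9, -0.1, 73.6]
wrist_force: [1.2, 1.4, 1.5]
opening: -0.0
grasp_force: 0.9
time: 10.68
ee_pos: [0.5671, 0.1278, 0.1091]
tcp_rot: [-180.0, 0.0, 73.6]
wrist_force: [-0.5, -0.6, 0.2]
opening: 0.0001
grasp_force: 0.0
```

```bash
python3 -m crank '[{"gripper":0,"travel":[-7,0,0],"twist":[0,0,0]},{"gripper":0,"travel":[-7,0,0],"twist":[0,0,0]},{"gripper":0,"travel":[-6,0,0],"twist":[0,0,0]}]'
python3 -m crank '[{"gripper":0,"travel":[-4,0,0],"twist":[0,0,0]},{"gripper":0,"travel":[-4,0,0],"twist":[0,0,0]}]'
python3 -m crank '[{"gripper":0,"travel":[-3,0,0],"twist":[0,0,0]},{"gripper":0,"travel":[-3,0,0],"twist":[0,0,0]}]'
```

```text
time: 11.05
ee_pos: [0.5616, 0.109, 0.1091]
tcp_rot: [-180.0, 0.0, 73.6]
wrist_force: [0.5, 1.6, -1.6]
opening: 0.0004
grasp_force: 0.9
time: 11.3
ee_pos: [0.5595, 0.102, 0.1092]
tcp_rot: [-180.0, -0.1, 73.6]
wrist_force: [0.6, 3.9, -2.8]
opening: 0.0001
grasp_force: 2.3
time: 11.55
ee_pos: [0.5578, 0.0956, 0.1093]
tcp_rot: [180.0, 0.0, 73.6]
wrist_force: [-0.1, 0.4, 0.6]
opening: 0.0001
grasp_force: 0.0
```

```bash
python3 -m crank '[{"gripper":0,"travel":[-2,0,0],"twist":[0,0,0]},{"gripper":0,"travel":[-2,0,0],"twist":[0,0,0]}]'
python3 -m crank '[{"gripper":0,"travel":[-2,0,0],"twist":[0,0,0]},{"gripper":0,"travel":[0,0,0],"twist":[0,0,0]}]'
```

```text
time: 11.8
ee_pos: [0.5568, 0.0919, 0.1094]
tcp_rot: [180.0, 0.0, 73.6]
wrist_force: [2.8, 6.2, 1.1]
opening: 0.0
grasp_force: 3.9
time: 12.05
ee_pos: [0.5568, 0.0919, 0.1095]
tcp_rot: [180.0, -0.2, 73.7]
wrist_force: [3.5, 11.1, -1.9]
opening: -0.0003
grasp_force: 5.5
```

```bash
python3 -m crank '[{"gripper":0,"travel":[-2,0,0],"twist":[0,0,0]},{"gripper":0,"travel":[0,0,0],"twist":[0,0,0]}]'
python3 -m crank '[{"gripper":0,"travel":[15,0,0],"twist":[0,0,0]},{"gripper":0,"travel":[25,0,0],"twist":[0,0,0]},{"gripper":0,"travel":[20,0,-50],"twist":[0,0,0]},{"gripper":0,"travel":[30,0,-50],"twist":[0,0,0]},{"gripper":0,"travel":[30,0,0],"twist":[0,0,0]},{"gripper":0,"travel":[0,0,0],"twist":[0,0,0]}]'
python3 - <<'E'
from workcell import bot
import cv2
im=bot.camera("top"); c=im[145:295,130:330,::-1]; a=cv2.resize(c,(480,360),interpolation=cv2.INTER_CUBIC)
im=bot.camera("side"); c=im[175:325,215:365,::-1]; b=cv2.resize(c,(320,320),interpolation=cv2.INTER_CUBIC)
b=cv2.copyMakeBorder(b,0,40,0,0,cv2.BORDER_CONSTANT); cv2.imwrite("pics/end.png",cv2.hconcat([a,b]))
E
```

```text
time: 12.3
ee_pos: [0.5568, 0.0918, 0.1096]
tcp_rot: [180.0, -0.4, 73.8]
wrist_force: [5.5, 20.9, -3.2]
opening: 0.0001
grasp_force: 10.8
time: 13.05
ee_pos: [0.5899, 0.205, 0.209]
tcp_rot: [180.0, 0.0, 73.7]
wrist_force: [-0.2, -0.2, -0.2]
opening: 0.0
grasp_force: 0.0
```

View pics/end.png

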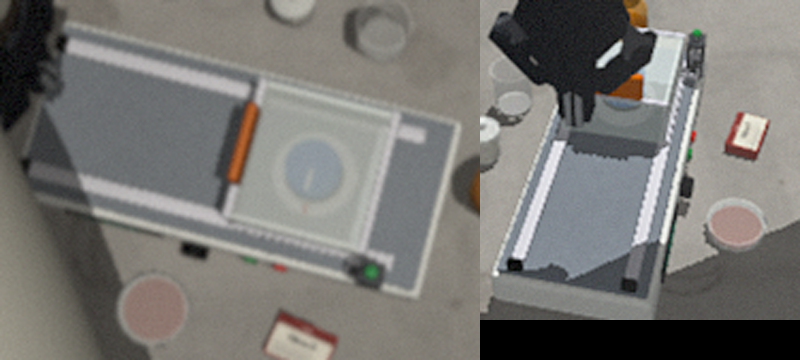

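The picture shows the guard over the cup with its leading edge at (397,118)–(365,248), level with the latch. The small things have not moved. It took 21 N without moving, so it is at the hard stop, and the arm is clear.

```bash
python3 -c "
from workcell import bot
print(bot.job_done())"
```

```text
the job is handed in; nothing more can be done
None
```

I twisted the cup down to its stop, pushed the guard shut against its own stop and handed the job in at about 13 s, with the small things apparently undisturbed; the hand-in returned no verdict, and I inferred the latch catching from the push force rather than seeing it.

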